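# Stand salvaged capacitors in the stock tray by length

### The arm

A 6-joint arm with a two-finger parallel gripper is mounted at the origin on the work surface. World frame = base frame: x ahead of the robot, y to its left, z up, the work surface at z = 0. Lengths are in mm, angles in rad, forces in N, time in s.
With the tool pointing down it reaches from about 275 to 1000 mm from the base axis. Payload 8.4 kg.
Tool frame: the origin (TCP) lies at the very end of the fingers, on their centre line; the grasp point (between the pads) lies 19 mm behind it; z points along the fingers, x is the direction in which the jaws open and shut, and the axes are right-handed (so a half turn about z gives the same grasp; the last joint's range is limited). The gripper opens to 85 mm and grips with 20 to 120 N. Pads are 22 mm wide; open, the fingers measure 114 mm over their backs; the gripper's body (76 mm by 85 mm) begins 54 mm behind the grasp point. The pads swing forward as they close: fully open they stand 13 mm farther back than shut.
Start: joints at [-1.204, 0.353, 1.633, -0, 1.155, -0.002], TCP at [225.309, -582.978, 231.281] pointing down, gripper open.
Joint ranges: [-2.63, 2.63], [-0.92, 2.1], [0.06, 2.66], [-1.3, 4.44], [0, 2.69], [-3.02, 3.02]. Speed limits (rad/s): [2.22, 2.22, 2.79, 3.14, 3.14, 3.14].

### API

Orientations are given as [roll, pitch, yaw] about the fixed x, y, z axes, in that order (R = Rz(yaw) Ry(pitch) Rx(roll)).
In Python, from rig import r gives the robot as it stands. The module is installed in compiled form; this text tells all that it offers.
- The arm moves only by the tool apply_moves, never from a script. Its argument "targets" is a list that holds one entry, the list of rows, each a list of 7 numbers: the gripper's target within -1 to 1 (fully open at 1, half-way at 0, shut at -1), then the shift along the tool's x, y, z in cm, then the turn, a rotation vector about the tool's x, y, z in degrees. A call has 1 to 8 rows; each row is the pose to reach, as a shift and turn from the pose measured when the call began, along the tool's axes at that moment; what a row does not reach only later rows make up. A row lasts 1/10 s, in which the tool goes at most 50 mm and 8.59 degrees, less where a joint would pass 70% of its speed; a pose out of reach is approached as far as the arm can. A call with a gripper value outside its range is refused whole. The fingers move at their own pace and stop on an object; "newtons" is the grip in N (left out, the last holds). Time passes only in rows, so rows that repeat a pose let the fingers close. It gives the time, the measured TCP pose, the force and the opening at its end, in the units of the state.
- r.sense(): the state, without advancing time (a new reading comes with each control period).
- r.grab_frame(name): name is "scene" or "side" or "wrist"; returns a dict with "pixels" (420x560x3 uint8, red, green, blue), "fov_y" (degrees; the focal length in pixels is half the picture's height over the tangent of half this angle, whatever the lens; pixels are square), "cx", "cy" (the principal point, pixels), "R" (3x3) and "t" (3): a world point X has camera coordinates R X + t; the wrist camera has in their place "mount" (4x4, takes a point from camera to tool coordinates, whose origin is the TCP and whose axes are the tool frame's). Camera axes: x right, y down, z forward; pixel columns grow to the right and rows downward; lengths in mm; the calibration is good to about 2 mm. A picture is of the moment at which its call begins: read the wrist's pose just before it. There is no depth.
- r.sign_off(): hands the job in, once; it reports no verdict.
The state is a dict: "clock": time; "qpos": joint angles; "qvel": joint speeds; "joint_efforts": joint torques, N m; "eef_pos": TCP position; "tcp_rot": TCP orientation; "contact_force": force on the tool from outside, world axes, zero at the start; "wrist_torque": the same for the moment, N m; "opening": opening from 0.0 (shut) to 1.0 (fully open).
Only numpy, scipy, OpenCV 4.12 (cv2) and the standard library are available. Lean on these libraries where they do the work, as an engineer would, in place of code of your own. Each camera call takes 0.05 s, during which the arm holds its last target. There are 200 camera calls.

### The job

Sort the three capacitors lying on the rubber mat into the blue stock tray: stand each one upright on its base, terminals up, in the row whose standing capacitor has the same length. Handle the thin aluminium cans gently: grip lightly, set them down without dropping or pressing them, and do not shift the capacitors already standing or the other things on the bench.

Things in the scene. Friction and masses are not known exactly. Their poses are not given: they have to be found in the camera images.
- can_short: short capacitor lying on the mat: aluminium can, 36 mm diameter, 55 mm long, about 74 g. Origin: centre of its bare base; +z along its axis to the end with a black deck and two brass terminals 6 mm proud. Lies level, can roll; stood right, +z is up. Dents over 70 N of finger force (both pads added; 20 N a pad holds it), or over 35 N against the tray.
- mate_short: a short capacitor (55 mm long, otherwise just like can_short) that stands ready, terminals up, at the +x end of one of the tray's three rows and shows what length belongs in that row; which row changes. Loose. Origin: centre of its base; +z up.
- can_mid: middle capacitor lying on the mat: aluminium can, 36 mm diameter, 70 mm long, about 94 g. Origin: centre of its bare base; +z along its axis to the end with a black deck and two brass terminals 6 mm proud. Lies level, can roll; stood right, +z is up. Dents over 70 N of finger force (both pads added; 20 N a pad holds it), or over 35 N against the tray.
- mate_mid: a middle capacitor (70 mm long, otherwise just like can_mid) that stands ready, terminals up, at the +x end of one of the tray's three rows and shows what length belongs in that row; which row changes. Loose. Origin: centre of its base; +z up.
- can_long: long capacitor lying on the mat: aluminium can, 36 mm diameter, 85 mm long, about 115 g. Origin: centre of its bare base; +z along its axis to the end with a black deck and two brass terminals 6 mm proud. Lies level, can roll; stood right, +z is up. Dents over 70 N of finger force (both pads added; 20 N a pad holds it), or over 35 N against the tray.
- mate_long: a long capacitor (85 mm long, otherwise just like can_long) that stands ready, terminals up, at the +x end of one of the tray's three rows and shows what length belongs in that row; which row changes. Loose. Origin: centre of its base; +z up.
- tray: blue steel stock tray, fixed, 200 mm (x) by 242 mm (y). Origin: centre of its underside; floor 8 mm above it. Three rows along x, centre lines at y = -78, 0, +78 mm, between ribs (and rim) 8 mm wide, 6 mm above the floor; 70 mm clear between ribs. Standing cans at x = about +55 mm; each row is free from x = -75 to +15 mm.
- mat: black rubber bench mat, 310 x 380 mm, 3 mm thick, fixed, on which the cans lie. Origin: centre of its underside, on the bench top (z = 0).
- screwdriver: red-handled screwdriver, 200 mm long, lying on the bench near the robot; leave it. Origin: centre of its underside.
- heatsink: finned aluminium heat sink, 80 x 110 x 38 mm, on the bench beyond the mat; leave it. Origin: centre of its underside.
- fan: square black cabinet fan, 80 x 80 x 25 mm, lying on the bench beyond the tray; leave it. Origin: centre of its underside.
Things that resemble listed ones, but are neither listed nor needed, are in the scene too. Leave any brown or red look-alike of the can_mid alone. What is shaped like the can_long but pink is not meant.

How it is judged (in metres and radians):
At the end, for the whole second after the job is handed in: Each can rests on the tray floor (3 mm), terminals up (0.05 rad), in the row of the standing can of its length (within 18 mm of the row's centre line, 80 mm of the tray's middle along it); the three standing cans are upright within 15 mm of their places (((y of can_short in the frame of tray between -0.096 and -0.06 m and y of mate_short in the frame of tray between -0.096 and -0.06 m) or (y of can_short in the frame of tray between -0.018 and 0.018 m and y of mate_short in the frame of tray between -0.018 and 0.018 m) or (y of can_short in the frame of tray between 0.06 and 0.096 m and y of mate_short in the frame of tray between 0.06 and 0.096 m)) and x of can_short in the frame of tray between -0.08 and 0.08 m and z of can_short in the frame of tray between 0.005 and 0.011 m and angle between each of can_short, mate_short, can_mid, mate_mid, can_long, mate_long's own z axis and vertical below 0.05 rad and linear speed of each of can_short, can_mid, can_long below 0.01 m/s and angular speed of each of can_short, can_mid, can_long below 0.1 rad/s and distance of each of mate_short, mate_mid, mate_long from where it was at the start of the episode below 0.015 m and ((y of can_mid in the frame of tray between -0.096 and -0.06 m and y of mate_mid in the frame of tray between -0.096 and -0.06 m) or (y of can_mid in the frame of tray between -0.018 and 0.018 m and y of mate_mid in the frame of tray between -0.018 and 0.018 m) or (y of can_mid in the frame of tray between 0.06 and 0.096 m and y of mate_mid in the frame of tray between 0.06 and 0.096 m)) and x of can_mid in the frame of tray between -0.08 and 0.08 m and z of can_mid in the frame of tray between 0.005 and 0.011 m and ((y of can_long in the frame of tray between -0.096 and -0.06 m and y of mate_long in the frame of tray between -0.096 and -0.06 m) or (y of can_long in the frame of tray between -0.018 and 0.018 m and y of mate_long in the frame of tray between -0.018 and 0.018 m) or (y of can_long in the frame of tray between 0.06 and 0.096 m and y of mate_long in the frame of tray between 0.06 and 0.096 m)) and x of can_long in the frame of tray between -0.08 and 0.08 m and z of can_long in the frame of tray between 0.005 and 0.011 m); the robot touches nothing.
It fails at once if a can is squeezed with more than 70 N in all between the fingers (contact force between the fingers and can_short above 70 N or contact force between the fingers and can_mid above 70 N or contact force between the fingers and can_long above 70 N).
It fails at once if a can is pressed or knocked onto the tray with more than 35 N (contact force between any of can_short, can_mid, can_long and tray above 35 N).
It fails at once if a can is let go of over the tray with its base more than 5 mm above the tray floor ((contact force between the fingers and can_short below 0.1 N and z of can_short in the frame of tray above 0.013 m and x of can_short in the frame of tray above -0.11 m) or (contact force between the fingers and can_mid below 0.1 N and z of can_mid in the frame of tray above 0.013 m and x of can_mid in the frame of tray above -0.11 m) or (contact force between the fingers and can_long below 0.1 N and z of can_long in the frame of tray above 0.013 m and x of can_long in the frame of tray above -0.11 m)).
It fails at once if one of the cans already standing is shifted by more than 15 mm or knocked over (distance of any of mate_short, mate_mid, mate_long from where it was at the start of the episode above 0.015 m or angle between any of mate_short, mate_mid, mate_long's own z axis and vertical above 0.3 rad).
It fails at once if the screwdriver, heat sink or fan is moved by more than 30 mm (distance of any of screwdriver, heatsink, fan from where it was at the start of the episode above 0.03 m).
It also fails if it takes over 72 s, if anything falls off the work surface, if the arm or the gripper's body presses on something with over 40 N, if the wrist force passes 120 N, or if a joint passes its speed limit or range.

## Working session

There is one attempt and no reset: what is moved stays moved. The work goes in short steps, Python scripts to look and compute and a tool call to move; the robot and the scene stay as the last step left them, time stands still between calls to the robot, and variables do not carry over. Pictures are saved under pics/ and viewed, about 8 in all and at most 12, crops included, and the job is handed in when it is done.

Besides the shell and the picture viewer there is one more tool, called after "Call:" by a JSON object that holds its "op" and its "data", one argument or row to a line. apply_moves: Moves the arm, as the interface text tells. Its arguments: {"type":"object","properties":{"targets":{"type":"array"},"newtons":{"type":"number"}},"required":["targets"]}

```bash
mkdir -p pics
cat > h.py <<'E'
import numpy as np, cv2
from rig import r
from scipy.spatial.transform import Rotation as Ro
def cam(n):
    s=r.sense(); f=r.grab_frame(n)
    F=f["pixels"].shape[0]/2/np.tan(np.radians(f["fov_y"])/2)
    if "R" in f: R=np.array(f["R"]).T; c=-R@np.array(f["t"])
    else:
        M=np.array(f["mount"]); T=Ro.from_euler('xyz',s["tcp_rot"]).as_matrix()
        R=T@M[:3,:3]; c=T@M[:3,3]+np.array(s["eef_pos"])
    return dict(p=f["pixels"],F=F,cx=f["cx"],cy=f["cy"],R=R,c=c)
def ray(k,u,v):
    d=k["R"]@np.array([(u-k["cx"])/k["F"],(v-k["cy"])/k["F"],1.]); return k["c"],d/np.linalg.norm(d)
def plane(k,u,v,z):
    c,d=ray(k,u,v); return c+d*(z-c[2])/d[2]
def proj(k,X):
    q=k["R"].T@(np.array(X)-k["c"]); return k["F"]*q[0]/q[2]+k["cx"],k["F"]*q[1]/q[2]+k["cy"]
def tri(rs):
    A=sum(np.eye(3)-np.outer(d,d) for c,d in rs); b=sum((np.eye(3)-np.outer(d,d))@c for c,d in rs)
    X=np.linalg.solve(A,b); return X,[np.linalg.norm(np.cross(X-c,d)) for c,d in rs]
def save(k,n,crop=None,sc=1):
    p=k["p"][:,:,::-1]
    if crop: p=p[crop[1]:crop[3],crop[0]:crop[2]]
    cv2.imwrite(f"pics/{n}.png",cv2.resize(p,None,fx=sc,fy=sc,interpolation=cv2.INTER_CUBIC))
E
python3 - <<'E'
from h import *
import pickle
K={n:cam(n) for n in("scene","side","wrist")}
pickle.dump(K,open("k0.pkl","wb"))
for n,k in K.items(): save(k,n,None,1.4); print(n,k["c"].round(),k["R"][:,2].round(2),k["F"])
print(r.sense())
E
```

```text
scene [1303. -285.  835.] [-0.68  0.17 -0.71] 456.39066381380036
side [121. 682. 668.] [ 0.4  -0.71 -0.58] 384.958689688869
wrist [ 295. -556.  373.] [-0.27 -0.1  -0.96] 294.01966453787776
{'clock': 0.15, 'qpos': array([-1.20440531e+00,  3.53519623e-01,  1.63398535e+00,  2.95360975e-05,
        1.15520397e+00, -2.39721501e-03]), 'qvel': array([ 0.00040842, -0.00295266, -0.0014361 , -0.00097973, -0.00093103,
       -0.00102052]), 'joint_efforts': array([ 1.64022822e-04, -6.05640864e+01, -3.42337954e+01,  9.41207304e-05,
        6.20278428e-03,  1.69657551e-05]), 'eef_pos': array([ 225.17727026, -582.61867405,  230.70561691]), 'tcp_rot': array([-3.14156297e+00,  1.11622008e-03, -1.20202002e+00]), 'contact_force': array([-0.25184985,  0.6561922 , -0.7070463 ]), 'wrist_torque': array([ 0.00931777, -0.03412239,  0.00626039]), 'opening': 1.001571386002684}
```

View pics/scene.png

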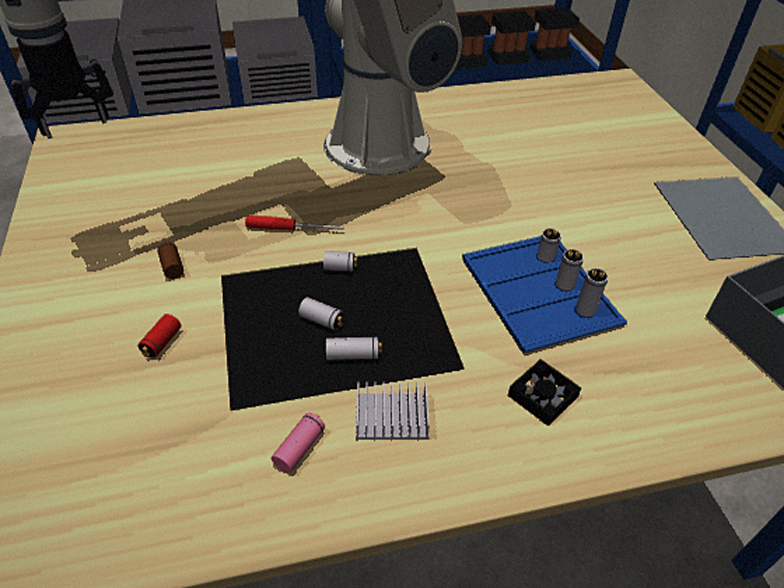

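View pics/side.png

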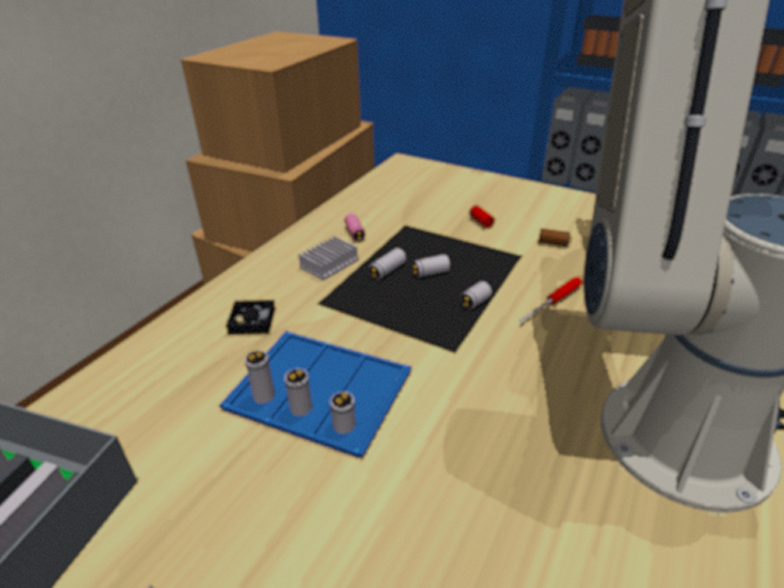

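Scene view (×1.4): silver cans are on the mat, short (340,261), mid (321,313), long (354,348), with brass ends to the right (+y). The tray runs (465,255)–(625,322), with short, mid and long mates at (549,245), (570,270) and (592,292). Brown, red and pink look-alikes are off the mat. The side view agrees. Next I measure from both.

```bash
cat > m.py <<'E'
from h import *
import pickle
K=pickle.load(open("k0.pkl","rb"))
def blobs(k,which):
    hsv=cv2.cvtColor(k["p"],cv2.COLOR_RGB2HSV)
    if which=="tray": m=((abs(hsv[...,0].astype(int)-109)<10)&(hsv[...,1]>150)&(hsv[...,2]>60))
    if which=="brass": m=((abs(hsv[...,0].astype(int)-23)<10)&(hsv[...,1]>90)&(hsv[...,2]>60))
    if which=="white": m=((hsv[...,1]<60)&(hsv[...,2]>95))
    return cv2.morphologyEx(m.astype(np.uint8)*255,cv2.MORPH_OPEN,np.ones((2,2)))
E
python3 - <<'E'
from m import *
for n,box in(("scene",(155,175,335,295)),("side",(225,160,375,250))):
    k=K[n]; m=blobs(k,"white"); x0,y0,x1,y1=box
    c,_=cv2.findContours(m[y0:y1,x0:x1],cv2.RETR_EXTERNAL,cv2.CHAIN_APPROX_NONE)
    for q in c:
        if cv2.contourArea(q)>100:
            q=q+[x0,y0]; (u,v),wh,a=cv2.minAreaRect(q); print(n,np.round([u,v,*wh,a],1),plane(k,u,v,23).round(1))
    m=blobs(k,"tray"); c,_=cv2.findContours(m,cv2.RETR_EXTERNAL,cv2.CHAIN_APPROX_NONE)
    for q in c:
        if cv2.contourArea(q)>3000:
            hl=cv2.approxPolyDP(cv2.convexHull(q),6,True)[:,0]; print(n,"tray",cv2.contourArea(q),[(tuple(p),tuple(plane(k,*p,14).round())) for p in hl.tolist()])
E
```

```text
scene [267. 284.  20.  24.  90.] [ 734.4 -164.3   23. ]
scene [250. 248.  12.  32.  90.] [ 627.  -181.5   23. ]
scene [228.3 222.6  27.5  12.1  21.8] [ 536.6 -218.2   23. ]
scene [242.1 185.3  20.6  10.    4.4] [ 409.9 -162.2   23. ]
scene tray 4179.0 [((333, 183), (np.float64(442.0), np.float64(81.0), np.float64(14.0))), ((382, 171), (np.float64(423.0), np.float64(230.0), np.float64(14.0))), ((402, 175), (np.float64(451.0), np.float64(278.0), np.float64(14.0))), ((447, 231), (np.float64(669.0), np.float64(300.0), np.float64(14.0))), ((376, 251), (np.float64(691.0), np.float64(106.0), np.float64(14.0)))]
side [342.7 208.8  11.6  17.5  56.3] [ 405.3 -170.4   23. ]
side [309.9 189.   10.6  23.3  78.7] [ 532.  -218.7   23. ]
side [240.9 192.    9.   33.2  70.2] [ 708.5 -104.1   23. ]
side [279.  186.6  10.6  23.9  57.5] [ 622.  -185.8   23. ]
side [238.1 179.2  16.5  32.2  63.4] [ 757.9 -161.4   23. ]
side tray 6161.5 [((160, 289), (np.float64(655.0), np.float64(299.0), np.float64(14.0))), ((205, 239), (np.float64(674.0), np.float64(113.0), np.float64(14.0))), ((292, 263), (np.float64(434.0), np.float64(83.0), np.float64(14.0))), ((258, 326), (np.float64(409.0), np.float64(277.0), np.float64(14.0)))]
side tray 18302.0 [((445, 0), (np.float64(892.0), np.float64(-4438.0), np.float64(14.0))), ((436, 63), (np.float64(474.0), np.float64(-1829.0), np.float64(14.0))), ((386, 129), (np.float64(461.0), np.float64(-774.0), np.float64(14.0))), ((269, 117), (np.float64(938.0), np.float64(-657.0), np.float64(14.0))), ((228, 6), (np.float64(2840.0), np.float64(-3008.0), np.float64(14.0)))]
```

```bash
cat >> h.py <<'E'
def mv(pos,R):
    s=r.sense(); T=Ro.from_euler('xyz',s["tcp_rot"]); d=T.inv().apply(np.array(pos)-s["eef_pos"])/10
    w=(T.inv()*R).as_rotvec(degrees=True)
    print("MOVE",d.round(2).tolist(),w.round(1).tolist(),"rows>=",max(np.linalg.norm(d)/5,np.linalg.norm(w)/8.59).round(1),"clock",round(s["clock"],2),"F",np.round(s["contact_force"],1),"op",round(s["opening"],3),"q",np.round(s["qpos"],3).tolist(),"pos",np.round(s["eef_pos"],1).tolist(),"rpy",np.round(s["tcp_rot"],3).tolist())
E
python3 - <<'E'
from h import *
mv([470,-160,330],Ro.from_euler('xyz',[np.pi,0,0]))
E
```

```text
MOVE [-30.61, -38.07, -9.89] [-0.0, 0.1, -68.9] rows>= 10.0 clock 0.15 F [-0.3  0.7 -0.7] op 1.002 q [-1.204, 0.354, 1.634, 0.0, 1.155, -0.002] pos [225.2, -582.6, 230.7] rpy [-3.142, 0.001, -1.202]
```

Call:
{"op": "apply_moves", "data": {
  "targets": [
    [[1,-30.6,-38.1,-9.9,0,0,-68.9],[1,-30.6,-38.1,-9.9,0,0,-68.9],[1,-30.6,-38.1,-9.9,0,0,-68.9],[1,-30.6,-38.1,-9.9,0,0,-68.9],[1,-30.6,-38.1,-9.9,0,0,-68.9],[1,-30.6,-38.1,-9.9,0,0,-68.9],[1,-30.6,-38.1,-9.9,0,0,-68.9],[1,-30.6,-38.1,-9.9,0,0,-68.9]]
  ]
}}

```text
clock: 0.95
eef_pos: [422.3, -241.8, 310.9]
tcp_rot: [-3.141, 0.0, 0.004]
contact_force: [0.2, -0.1, -0.3]
opening: 1.002
```

Run:
```python
from h import *
mv([470,-160,330],Ro.from_euler('xyz',[np.pi,0,0]))
```

```text
MOVE [4.81, -8.16, -1.9] [-0.1, 0.0, 0.2] rows>= 1.9 clock 0.95 F [ 0.2 -0.1 -0.3] op 1.002 q [-0.524, 0.06, 1.822, 0.001, 1.259, -0.528] pos [422.3, -241.8, 310.9] rpy [-3.141, 0.0, 0.004]
```

Call:
{"op": "apply_moves", "data": {
  "targets": [
    [[1,4.8,-8.2,-1.9,0,0,0.2],[1,4.8,-8.2,-1.9,0,0,0.2],[1,4.8,-8.2,-1.9,0,0,0.2],[1,4.8,-8.2,-1.9,0,0,0.2]]
  ]
}}

```text
clock: 1.35
eef_pos: [470.2, -158.7, 329.9]
tcp_rot: [-3.141, 0.0, 0.003]
contact_force: [0.2, -0.0, 0.1]
opening: 1.0
```

Run:
```python
from h import *
import pickle
k=cam("wrist"); pickle.dump(k,open("w1.pkl","wb")); save(k,"w1",None,1.4); print(k["c"],k["R"][:,2])
mv([500,90,350],Ro.from_euler('xyz',[np.pi,0,0]))
```

```text
[469.89677904 -84.05040106 472.17074909] [ 6.53037396e-04 -2.91428374e-01 -9.56592430e-01]
MOVE [3.07, -24.96, -2.02] [-0.0, 0.1, 0.1] rows>= 5.0 clock 1.4 F [ 0.1 -0.5  0.7] op 1.001 q [-0.331, 0.063, 1.779, 0.0, 1.301, -0.332] pos [469.7, -159.6, 329.7] rpy [-3.141, 0.001, 0.002]
```

View pics/w1.png

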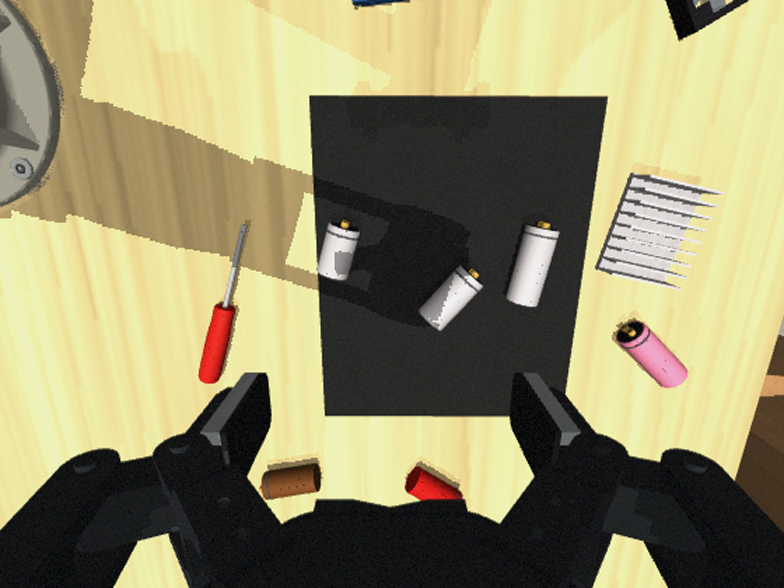

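The cans show clearly at (339,250) short, (452,297) mid and (533,264) long in the ×1.4 picture, all with terminals to the top (+y). I'll take a second view farther along y that also covers the tray.

Call:
{"op": "apply_moves", "data": {
  "targets": [
    [[1,3,-25,-2,0,0,0],[1,3,-25,-2,0,0,0],[1,3,-25,-2,0,0,0],[1,3,-25,-2,0,0,0],[1,3,-25,-2,0,0,0],[1,3,-25,-2,0,0,0],[1,3,-25,-2,0,0,0],[1,3,-25,-2,0,0,0]]
  ]
}}

```text
clock: 2.2
eef_pos: [499.0, 88.6, 349.3]
tcp_rot: [3.141, 0.002, -0.0]
contact_force: [-1.4, -1.2, -0.2]
opening: 0.997
```

Run:
```python
from h import *
import pickle
k=cam("wrist"); pickle.dump(k,open("w2.pkl","wb")); save(k,"w2",None,1.4); print(k["c"],k["R"][:,2])
mv([500,-200,300],Ro.from_euler('xyz',[np.pi,0,0]))
```

```text
[499.16339301 163.36639711 491.46563043] [-0.00181524 -0.29223076 -0.95634611]
MOVE [0.12, 28.85, 4.94] [0.0, 0.1, -0.0] rows>= 5.9 clock 2.25 F [-0.4 -0.4  0.3] op 1.003 q [0.172, 0.069, 1.73, 0.0, 1.345, 0.173] pos [499.1, 88.5, 349.4] rpy [3.142, 0.002, -0.001]
```

View pics/w2.png

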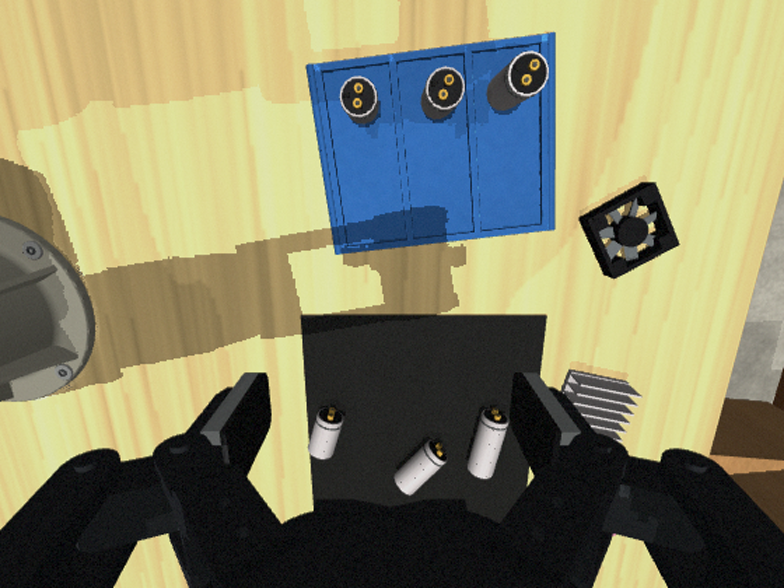

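```bash
cat > m2.py <<'E'
from h import *
import pickle,sys
W=[pickle.load(open(f"w{i}.pkl","rb")) for i in(1,2)]
def body(k,u,v,rad=45):
    p=k["p"]; g=cv2.GaussianBlur(p,(3,3),0).max(2); sat=cv2.cvtColor(p,cv2.COLOR_RGB2HSV)[...,1]
    m=((g>75)&(sat<90)).astype(np.uint8); n,l,st,ct=cv2.connectedComponentsWithStats(m)
    i=l[int(v),int(u)]; q=np.argwhere(l==i)[:,::-1].astype(np.float32)
    c,_=cv2.findContours((l==i).astype(np.uint8),cv2.RETR_EXTERNAL,cv2.CHAIN_APPROX_NONE)
    b=cv2.boxPoints(cv2.minAreaRect(max(c,key=len)))
    # long-side midline endpoints
    e=[np.linalg.norm(b[i]-b[(i+1)%4]) for i in range(4)]
    j=0 if e[0]<e[1] else 1
    A=(b[j]+b[j+1])/2; B=(b[(j+2)%4]+b[(j+3)%4])/2
    if A[1]<B[1]: A,B=B,A   # A = base end (image bottom = -y)
    return A,B,st[i][4],min(e),max(e)
if __name__=="__main__":
  for nm,s1,s2 in(("short",(345,235),(322,440)),("mid",(448,300),(415,472)),("long",(530,260),(486,440))):
    n=[]
    for k,s in zip(W,(s1,s2)):
        A,B,ar,w,l=body(k,s[0]/1.4,s[1]/1.4)
        a=plane(k,*A,21);b=plane(k,*B,21); base=plane(k,*A,39); d=(b-a)/np.linalg.norm(b-a)
        top=plane(k,*B,39); M=(A+B)/2
        # plane through camera containing axis
        n.append(np.cross(ray(k,*A)[1],ray(k,*B)[1])); 
        print(nm,"px",A.round(1),B.round(1),ar,"w,l",round(w,1),round(l,1),"ang",np.degrees(np.arctan2(d[1],d[0])).round(1),"mid21",((a+b)/2).round(1),"base39",base.round(1),"len39",np.linalg.norm(top-base).round(1), "base21",a.round(1))
    # height of axis from two views at the y of the can: intersect planes
    ax=np.cross(n[0],n[1]); ax/=np.linalg.norm(ax)
    A=np.array([n[0],n[1],[0,1,0]]); y=((a+b)/2)[1]
    X=np.linalg.solve(A,[n[0]@W[0]["c"],n[1]@W[1]["c"],y]); print("  axis by 2 planes",ax.round(3),X.round(1))
E
python3 m2.py
python3 - <<'E'
from m2 import *
from m import blobs
k=W[1]; m=blobs(k,"tray"); c,_=cv2.findContours(m,cv2.RETR_EXTERNAL,cv2.CHAIN_APPROX_NONE); q=max(c,key=cv2.contourArea)
b=cv2.approxPolyDP(cv2.convexHull(q),8,True)[:,0]
P=np.array([plane(k,*p,14) for p in b]); print(b.tolist(),P.round(1)[:,:2].tolist())
S=[np.linalg.norm(P[i]-P[(i+1)%len(P)]).round(1) for i in range(len(P))]; print(S,P.mean(0).round(1))
E
```

```text
short px [224.4 197.3] [239.3 142.1] 1703 w,l 45.7 57.1 ang 72.6 mid21 [ 398.  -151.1   21. ] base39 [ 388.2 -189.    39. ] len39 85.1 base21 [ 384.8 -193.4   21. ]
short px [225.4 370.8] [218.1 238.6] 2987 w,l 44.8 132.5 ang 89.5 mid21 [ 393.4 -165.3   21. ] base39 [ 396.4 -289.1   39. ] len39 272.6 base21 [ 392.3 -307.    21. ]
  axis by 2 planes [0.205 0.322 0.924] [ 393.7 -165.3   22.3]
mid px [305.2 229.2] [337.8 196.7] 979 w,l 21.9 46.0 ang 47.8 mid21 [ 538.7 -219.    21. ] base39 [ 512.1 -239.8   39. ] len39 70.7 base21 [ 513.9 -246.3   21. ]
mid px [284.8 348.8] [311.9 323.5] 658 w,l 18.8 37.1 ang 48.9 mid21 [ 536.  -224.2   21. ] base39 [ 510.2 -237.4   39. ] len39 74.3 base21 [ 510.6 -253.3   21. ]
  axis by 2 planes [-0.686 -0.724  0.068] [ 531.6 -224.2   26.6]
long px [371.5 218.1] [388.4 161.8] 1352 w,l 23.8 58.7 ang 79.3 mid21 [ 628.5 -181.8   21. ] base39 [ 614. -221.   39.] len39 87.7 base21 [ 620.  -226.7   21. ]
long px [340.9 341.3] [353.7 299.5] 810 w,l 19.5 43.8 ang 79.1 mid21 [ 627.5 -189.3   21. ] base39 [ 614.  -220.3   39. ] len39 90.6 base21 [ 618.5 -235.5   21. ]
  axis by 2 planes [-0.135 -0.982 -0.131] [ 621.  -189.3   36.4]
[[396, 25], [396, 164], [241, 182], [220, 48]] [[664.7, 298.7], [687.6, 102.9], [436.6, 73.3], [413.4, 269.6]]
[np.float64(197.1), np.float64(252.7), np.float64(197.6), np.float64(252.9)] [550.6 186.1  14. ]
```

```bash
cat > m3.py <<'E'
from m2 import *
def mask(k):
    hsv=cv2.cvtColor(cv2.GaussianBlur(k["p"],(3,3),0),cv2.COLOR_RGB2HSV)
    return ((hsv[...,2]>70)&(hsv[...,1]<60)).astype(np.uint8)
def axis(k,u,v,up=1,zc=21,ref=None):
    m=mask(k); n,l,st,ct=cv2.connectedComponentsWithStats(m,connectivity=4)
    i=l[int(v),int(u)]; o=cv2.morphologyEx((l==i).astype(np.uint8),cv2.MORPH_OPEN,np.ones((5,5)))
    c,_=cv2.findContours(o,cv2.RETR_EXTERNAL,cv2.CHAIN_APPROX_NONE)
    b=cv2.boxPoints(cv2.minAreaRect(max(c,key=len))); e=[np.linalg.norm(b[i]-b[(i+1)%4]) for i in range(4)]
    j=0 if e[0]<e[1] else 1
    A=(b[j]+b[j+1])/2; B=(b[(j+2)%4]+b[(j+3)%4])/2
    pa,pb=plane(k,*A,zc),plane(k,*B,zc)
    if (pb-pa)[1]<0: A,B,pa,pb=B,A,pb,pa
    a=(pb-pa)/np.linalg.norm(pb-pa)
    def ctr(U):
        P=plane(k,*U,zc)
        for _ in range(5):
            w=k["c"]-P; w-=a*(w@a); w/=np.linalg.norm(w); P=plane(k,*U,zc+18*w[2])-18*w
        return P
    base,top=ctr(A),ctr(B)
    return base,top,a,(min(e),max(e)),A,B
if __name__=="__main__":
  for nm,s1,s2 in(("short",(345,235),(322,440)),("mid",(448,300),(415,472)),("long",(530,260),(486,440))):
    for k,s in zip(W,(s1,s2)):
        base,top,a,e,A,B=axis(k,s[0]/1.4,s[1]/1.4)
        print(nm,"base",base.round(1),"top",top.round(1),"len",np.linalg.norm(top-base).round(1),"ang",np.degrees(np.arctan2(a[1],a[0])).round(1),np.round(e,1))
  # mat check
  k=W[0]; g=k["p"].max(2)
  P=[plane(k,u/1.4,v/1.4,3) for u,v in((310,96),(607,96),(566,415),(326,415))]; print("mat",np.round(P,1)[:,:2].tolist(),[np.linalg.norm(P[i]-P[(i+1)%4]).round(1) for i in range(4)])
  k=W[1]; P=[plane(k,u/1.4,v/1.4,14) for u,v in((308,66),(554,33),(554,230),(336,254))]; print("tray",np.round(P,1)[:,:2].tolist(),[np.linalg.norm(P[i]-P[(i+1)%4]).round(1) for i in range(4)])
  # ribs/mates: deck centres between the terminals
  for nm,u,v,L in(("short",358,96,55),("mid",446,88,70),("long",530,73,85)): print(nm,plane(k,u/1.4,v/1.4,8+L).round(1))
E
python3 m3.py
```

```text
short base [ 403.1 -190.9   21. ] top [ 419.8 -136.    21. ] len 57.4 ang 73.1 [23.9 37.8]
short base [ 404.5 -190.9   21. ] top [ 419.7 -132.8   21. ] len 60.1 ang 75.3 [19.9 28.6]
mid base [ 517.  -244.7   21. ] top [ 563.3 -191.    21. ] len 70.9 ang 49.3 [22.1 45.9]
mid base [ 518.2 -246.2   21. ] top [ 563.4 -190.6   21. ] len 71.7 ang 50.9 [19.1 35.4]
long base [ 621.3 -222.7   21. ] top [ 636.9 -136.    21. ] len 88.1 ang 79.8 [24.2 58.7]
long base [ 621.3 -222.8   21. ] top [ 637.8 -134.    21. ] len 90.3 ang 79.5 [19.6 43.5]
mat [[386.6, -6.2], [693.9, -4.9], [700.1, -381.9], [387.7, -383.3]] [np.float64(307.3), np.float64(377.0), np.float64(312.4), np.float64(377.2)]
tray [[413.5, 270.7], [664.0, 300.4], [687.2, 102.5], [435.0, 74.3]] [np.float64(252.3), np.float64(199.3), np.float64(253.8), np.float64(197.6)]
short [468.1 234.4  63. ]
mid [549.2 238.5  78. ]
long [619.5 247.6  93. ]
```

```bash
cat >> h.py <<'E'
S0=13.9; UP=np.array([0,0,1.])
def Rt(head,t):
    """heading angle (deg, horizontal); tool z = cos(t) down - sin(t) head ; x=head x up"""
    a=np.array([np.cos(np.radians(head)),np.sin(np.radians(head)),0]); c,s=np.cos(np.radians(t)),np.sin(np.radians(t))
    z=-c*UP-s*a; x=np.cross(a,UP); return Ro.from_matrix(np.array([x,np.cross(z,x),z]).T),z
CAN=dict(short=((403.8,-190.9),74.2,30,55),mid=((517.6,-245.4),50.1,38,70),long=((621.3,-222.7),79.7,45,85))
ROW=dict(short=(475.3,153.3),mid=(552.8,162.2),long=(630.4,171.0))
def pick(n,back=0,t=30):
    b,ang,h,L=CAN[n]; R,z=Rt(ang,t); a=np.array([np.cos(np.radians(ang)),np.sin(np.radians(ang)),0])
    P=np.array([*b,21.])+h*a+z*(S0-back); mv(P,R); return P
def place(n,head,dz,t=30,dxy=(0,0)):
    b,_,h,L=CAN[n]; R,z=Rt(head,t-90); P=np.array([ROW[n][0]+dxy[0],ROW[n][1]+dxy[1],8+h+dz])+z*S0; mv(P,R); print("tcp",P.round(1),z.round(2)); return P
E
python3 - <<'E'
from h import *
print(pick("short",100))
E
```

```text
MOVE [-7.48, 20.91, 25.4] [-29.8, -4.0, 15.4] rows>= 6.7 clock 2.25 F [-0.4 -0.4  0.3] op 1.003 q [0.172, 0.069, 1.73, 0.0, 1.345, 0.173] pos [499.1, 88.5, 349.4] rpy [3.142, 0.002, -0.001]
[ 423.69007205 -120.60997557   95.56478727]
```

Call:
{"op": "apply_moves", "data": {
  "targets": [
    [[1,-7.5,20.9,25.4,-29.8,-4,15.4],[1,-7.5,20.9,25.4,-29.8,-4,15.4],[1,-7.5,20.9,25.4,-29.8,-4,15.4],[1,-7.5,20.9,25.4,-29.8,-4,15.4],[1,-7.5,20.9,25.4,-29.8,-4,15.4],[1,-7.5,20.9,25.4,-29.8,-4,15.4],[1,-7.5,20.9,25.4,-29.8,-4,15.4],[1,-7.5,20.9,25.4,-29.8,-4,15.4]]
  ]
}}

```text
clock: 3.05
eef_pos: [418.6, -124.0, 92.7]
tcp_rot: [2.615, 0.007, -0.28]
contact_force: [-0.4, 0.5, 0.2]
opening: 1.0
```

Run:
```python
from h import *
k=cam("wrist"); save(k,"w3",None,1.2)
print(pick("short",0))
```

```text
MOVE [0.27, -0.21, 9.74] [0.1, 0.3, -0.1] rows>= 1.9 clock 3.1 F [0.4 0.6 0.7] op 1.002 q [0.086, 0.392, 2.096, -0.608, 0.957, 0.798] pos [420.8, -122.9, 94.3] rpy [2.616, 0.004, -0.28]
[ 410.07605969 -168.72087525    8.96224689]
```

View pics/w3.png

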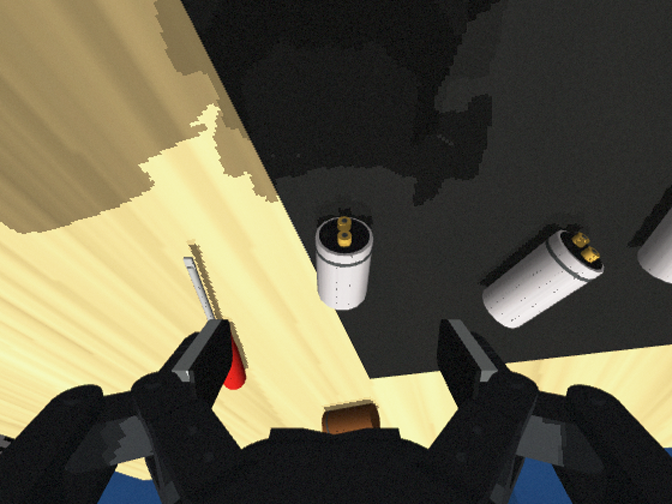

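The can is centred between the jaws at (343,262), axis vertical in the picture, and the screwdriver is clear of the left finger. I descend.

Call:
{"op": "apply_moves", "data": {
  "targets": [
    [[1,0.3,-0.2,4.9,0,0,0],[1,0.3,-0.2,9.7,0,0,0],[1,0.3,-0.2,9.7,0,0,0],[1,0.3,-0.2,9.7,0,0,0]]
  ],
  "newtons": 22
}}

```text
clock: 3.5
eef_pos: [410.7, -169.2, 9.8]
tcp_rot: [2.616, 0.004, -0.282]
contact_force: [0.2, -0.9, 0.7]
opening: 1.001
```

Run:
```python
from h import *
print(pick("short",0))
```

```text
MOVE [-0.07, -0.07, 0.06] [0.1, 0.4, -0.2] rows>= 0.1 clock 3.5 F [ 0.2 -0.9  0.7] op 1.001 q [-0.013, 0.554, 2.141, -0.771, 0.766, 0.919] pos [410.7, -169.2, 9.8] rpy [2.616, 0.004, -0.282]
[ 410.07605969 -168.72087525    8.96224689]
```

Call:
{"op": "apply_moves", "data": {
  "targets": [
    [[0.4,0,0,0,0,0,0],[0.1,0,0,0,0,0,0],[0,0,0,0,0,0,0],[-0.1,0,0,0,0,0,0],[-0.2,0,0,0,0,0,0],[-0.3,0,0,0,0,0,0],[-0.5,0,0,0,0,0,0],[-0.6,0,0,0,0,0,0]]
  ],
  "newtons": 22
}}

```text
clock: 4.3
eef_pos: [411.4, -168.9, 10.5]
tcp_rot: [2.616, 0.003, -0.281]
contact_force: [-0.4, 4.5, 9.1]
opening: 0.413
```

```bash
cat >> h.py <<'E'
def rel(d,R=None):
    s=r.sense(); mv(s["eef_pos"]+np.array(d,float),R or Ro.from_euler('xyz',s["tcp_rot"]))
E
python3 -c "
from h import *
rel([0,0,20]); rel([0,40,120])"
```

```text
MOVE [-0.01, 1.0, -1.73] [0.0, 0.0, 0.0] rows>= 0.4 clock 4.3 F [-0.4  4.5  9.1] op 0.413 q [-0.012, 0.552, 2.14, -0.77, 0.767, 0.919] pos [411.4, -168.9, 10.5] rpy [2.616, 0.003, -0.281]
MOVE [-1.14, 2.7, -12.31] [0.0, 0.0, 0.0] rows>= 2.5 clock 4.3 F [-0.4  4.5  9.1] op 0.413 q [-0.012, 0.552, 2.14, -0.77, 0.767, 0.919] pos [411.4, -168.9, 10.5] rpy [2.616, 0.003, -0.281]
```

Call:
{"op": "apply_moves", "data": {
  "targets": [
    [[-0.6,0,0.5,-0.85,0,0,0],[-0.6,0,1,-1.7,0,0,0],[-0.6,-0.3,1.5,-4,0,0,0],[-0.6,-0.7,2,-8,0,0,0],[-0.6,-1.1,2.7,-12.3,0,0,0],[-0.6,-1.1,2.7,-12.3,0,0,0],[-0.6,-1.1,2.7,-12.3,0,0,0]]
  ]
}}

```text
clock: 5.0
eef_pos: [412.4, -128.8, 131.7]
tcp_rot: [2.617, 0.0, -0.28]
contact_force: [0.1, 0.7, -1.2]
opening: 0.413
```

Run:
```python
from h import *
import pickle
k=cam("wrist"); pickle.dump(k,open("w4.pkl","wb")); save(k,"w4",None,1.2)
place("short",96.5,120)
```

```text
MOVE [-2.17, -24.95, -16.81] [88.8, -6.3, -24.3] rows>= 10.7 clock 5.05 F [ 0.4 -0.  -1.7] op 0.412 q [0.075, 0.313, 2.098, -0.585, 1.016, 0.741] pos [411.6, -129.1, 130.7] rpy [2.616, 0.002, -0.281]
tcp [473.9 165.3 151. ] [-0.1   0.86 -0.5 ]
```

View pics/w4.png

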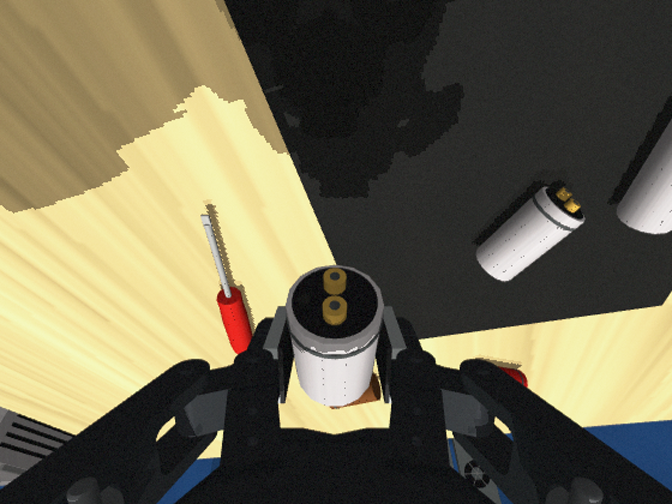

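```bash
cat >> h.py <<'E'
def inhand(k,n,u,v,t=30):
    """deck-centre pixel -> compare with prediction"""
    s=r.sense(); T=Ro.from_euler('xyz',s["tcp_rot"]).as_matrix(); b,_,h,L=CAN[n]; c,si=np.cos(np.radians(t)),np.sin(np.radians(t))
    X=np.array(s["eef_pos"])+T@(np.array([0,0,-S0])+(L-h)*np.array([0,-c,-si])); print("pred deck px",np.round(proj(k,X),1),"seen",u,v,"mm/px",np.linalg.norm(X-k["c"])/k["F"])
E
python3 -c "
from h import *
import pickle
inhand(pickle.load(open('w4.pkl','rb')),'short',335/1.2,302/1.2)"
```

```text
pred deck px [277.2 253. ] seen 279.1666666666667 251.66666666666669 mm/px 0.43723688788653436
```

Call:
{"op": "apply_moves", "data": {
  "targets": [
    [[-0.6,-2.2,-25,-16.8,88.8,-6.3,-24.3],[-0.6,-2.2,-25,-16.8,88.8,-6.3,-24.3],[-0.6,-2.2,-25,-16.8,88.8,-6.3,-24.3],[-0.6,-2.2,-25,-16.8,88.8,-6.3,-24.3],[-0.6,-2.2,-25,-16.8,88.8,-6.3,-24.3],[-0.6,-2.2,-25,-16.8,88.8,-6.3,-24.3],[-0.6,-2.2,-25,-16.8,88.8,-6.3,-24.3],[-0.6,-2.2,-25,-16.8,88.8,-6.3,-24.3]]
  ]
}}

```text
clock: 5.85
eef_pos: [473.7, 166.5, 150.3]
tcp_rot: [-2.497, 0.062, 0.022]
contact_force: [-1.4, -0.5, -2.2]
opening: 0.409
```

```bash
python3 -c "
from h import *
place('short',96.5,120);place('short',96.5,40)"
```

```text
MOVE [0.01, 0.05, -0.14] [22.9, -1.6, -6.2] rows>= 2.8 clock 5.85 F [-1.4 -0.5 -2.2] op 0.409 q [-0.081, 0.364, 2.026, 0.757, 1.039, -0.576] pos [473.7, 166.5, 150.3] rpy [-2.497, 0.062, 0.022]
tcp [473.9 165.3 151. ] [-0.1   0.86 -0.5 ]
MOVE [0.51, 4.85, 6.25] [22.9, -1.6, -6.2] rows>= 2.8 clock 5.85 F [-1.4 -0.5 -2.2] op 0.409 q [-0.081, 0.364, 2.026, 0.757, 1.039, -0.576] pos [473.7, 166.5, 150.3] rpy [-2.497, 0.062, 0.022]
tcp [473.9 165.3  71. ] [-0.1   0.86 -0.5 ]
```

Call:
{"op": "apply_moves", "data": {
  "targets": [
    [[-0.6,0,0,0,22.9,-1.6,-6.2],[-0.6,0,0,0,22.9,-1.6,-6.2],[-0.6,0,0,0,22.9,-1.6,-6.2],[-0.6,0,0,0,22.9,-1.6,-6.2],[-0.6,0,0,0,22.9,-1.6,-6.2]]
  ]
}}

```text
clock: 6.35
eef_pos: [473.1, 165.9, 148.6]
tcp_rot: [-2.097, 0.005, 0.112]
contact_force: [-1.0, 1.1, -1.6]
opening: 0.411
```

```bash
python3 -c "
from h import *
place('short',96.5,30);place('short',96.5,8)"
```

```text
MOVE [0.12, 7.61, 4.33] [0.1, 0.1, -0.3] rows>= 1.8 clock 6.35 F [-1.   1.1 -1.6] op 0.411 q [-0.251, 0.577, 2.004, 0.991, 1.308, -1.025] pos [473.1, 165.9, 148.6] rpy [-2.097, 0.005, 0.112]
tcp [473.9 165.3  61. ] [-0.1   0.86 -0.5 ]
MOVE [0.13, 9.52, 5.43] [0.1, 0.1, -0.3] rows>= 2.2 clock 6.35 F [-1.   1.1 -1.6] op 0.411 q [-0.251, 0.577, 2.004, 0.991, 1.308, -1.025] pos [473.1, 165.9, 148.6] rpy [-2.097, 0.005, 0.112]
tcp [473.9 165.3  39. ] [-0.1   0.86 -0.5 ]
```

Call:
{"op": "apply_moves", "data": {
  "targets": [
    [[-0.6,0.1,4,2,0,0,0],[-0.6,0.1,7,4,0,0,0],[-0.6,0.1,8.9,5.1,0,0,0],[-0.6,0.1,8.9,5.1,0,0,0],[-0.6,0.1,8.9,5.1,0,0,0]]
  ]
}}

```text
clock: 6.85
eef_pos: [473.7, 166.0, 47.1]
tcp_rot: [-2.098, 0.005, 0.114]
contact_force: [0.4, 0.1, -0.5]
opening: 0.415
```

Run:
```python
from h import *
place("short",96.5,0)
a=cam("scene"); b=cam("side")
A=a["p"][150:270,300:460,::-1]; B=b["p"][220:340,140:300,::-1]
cv2.imwrite("pics/c1.png",cv2.resize(np.hstack([A,B]),None,fx=2.5,fy=2.5,interpolation=cv2.INTER_CUBIC))
for k in(a,b): print(np.round(proj(k,[475,153,8]),1),np.round(proj(k,[475,153,70]),1))
```

```text
MOVE [0.02, 1.43, 0.74] [0.2, 0.1, -0.2] rows>= 0.3 clock 6.85 F [ 0.4  0.1 -0.5] op 0.415 q [-0.25, 0.773, 1.992, 1.041, 1.209, -1.189] pos [473.7, 166.0, 47.1] rpy [-2.098, 0.005, 0.114]
tcp [473.9 165.3  31. ] [-0.1   0.86 -0.5 ]
[362.2 188.9] [365.7 171.2]
[262.4 277.3] [261.3 257.8]
```

View pics/c1.png

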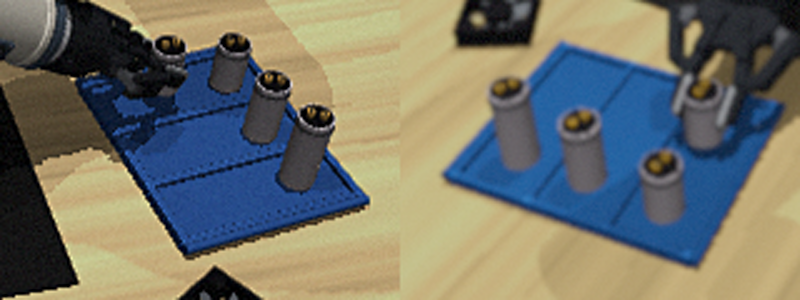

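The can (side panel 705,115) hangs upright above the short row beside its mate, about 15 mm over the floor. I lower it in small steps.

Call:
{"op": "apply_moves", "data": {
  "targets": [
    [[-0.6,0,0.5,0.3,0,0,0],[-0.6,0,0.9,0.5,0,0,0],[-0.6,0,1.05,0.6,0,0,0],[-0.6,0,1.1,0.62,0,0,0],[-0.6,0,1.1,0.62,0,0,0]]
  ]
}}

```text
clock: 7.45
eef_pos: [474.2, 165.4, 34.9]
tcp_rot: [-2.098, 0.003, 0.113]
contact_force: [0.7, -0.5, -0.7]
opening: 0.413
```

Call:
{"op": "apply_moves", "data": {
  "targets": [
    [[-0.6,0,0.1,0.06,0,0,0],[-0.6,0,0.17,0.1,0,0,0],[-0.6,0,0.17,0.1,0,0,0]]
  ]
}}

```text
clock: 7.75
eef_pos: [474.2, 165.4, 32.8]
tcp_rot: [-2.098, 0.003, 0.113]
contact_force: [0.0, -0.3, -0.6]
opening: 0.413
```

Call:
{"op": "apply_moves", "data": {
  "targets": [
    [[-0.6,0,0.06,0.03,0,0,0],[-0.6,0,0.1,0.06,0,0,0],[-0.6,0,0.1,0.06,0,0,0]]
  ]
}}

```text
clock: 8.05
eef_pos: [474.1, 165.4, 31.6]
tcp_rot: [-2.098, 0.004, 0.113]
contact_force: [0.2, 0.7, -0.9]
opening: 0.405
```

Call:
{"op": "apply_moves", "data": {
  "targets": [
    [[-0.6,0,0.06,0.03,0,0,0],[-0.6,0,0.06,0.03,0,0,0]]
  ]
}}

```text
clock: 8.25
eef_pos: [474.1, 165.5, 31.2]
tcp_rot: [-2.097, 0.003, 0.113]
contact_force: [-1.4, -0.9, 2.2]
opening: 0.408
```

Call:
{"op": "apply_moves", "data": {
  "targets": [
    [[-0.6,0,0.05,0.03,0,0,0],[-0.6,0,0.05,0.03,0,0,0]]
  ]
}}

```text
clock: 8.45
eef_pos: [474.1, 165.5, 31.2]
tcp_rot: [-2.096, 0.003, 0.113]
contact_force: [-0.8, -2.1, 5.8]
opening: 0.412
```

Call:
{"op": "apply_moves", "data": {
  "targets": [
    [[-0.1,0,0,0,0,0,0],[0,0,0,0,0,0,0],[0.1,0,0,0,0,0,0],[0.3,0,0,0,0,0,0],[0.3,0,0,-1,0,0,0],[0.3,0,0,-4,0,0,0],[0.5,0,0,-9,0,0,0],[1,0,0,-14,0,0,0]]
  ]
}}

```text
clock: 9.25
eef_pos: [487.4, 43.6, 102.2]
tcp_rot: [-2.096, 0.005, 0.114]
contact_force: [0.9, -0.9, 0.4]
opening: 0.895
```

Run:
```python
from h import *
k=cam("wrist"); save(k,"w5",None,1.2)
P=pick("mid",100)
```

```text
MOVE [5.37, 12.36, -19.18] [-84.3, 13.0, 49.4] rows>= 11.5 clock 9.3 F [ 4.  -6.   2.1] op 0.971 q [-0.458, 0.704, 1.873, 0.832, 1.391, -1.096] pos [491.1, 37.4, 105.2] rpy [-2.101, -0.002, 0.11]
```

View pics/w5.png

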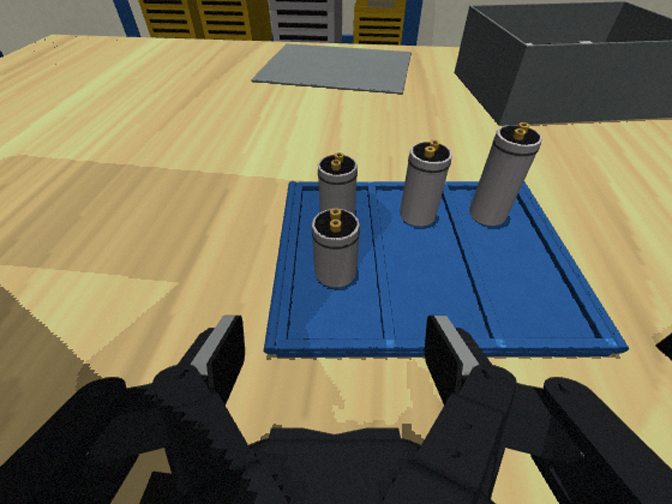

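The short can stands upright in row one at (336,248), in line with its mate behind. Next is the mid can.

Call:
{"op": "apply_moves", "data": {
  "targets": [
    [[1,1.5,0,-10,-21,3,12],[1,5.4,12.4,-19.2,-84.3,13,49.4],[1,5.4,12.4,-19.2,-84.3,13,49.4],[1,5.4,12.4,-19.2,-84.3,13,49.4],[1,5.4,12.4,-19.2,-84.3,13,49.4],[1,5.4,12.4,-19.2,-84.3,13,49.4],[1,5.4,12.4,-19.2,-84.3,13,49.4],[1,5.4,12.4,-19.2,-84.3,13,49.4]]
  ]
}}

```text
clock: 10.1
eef_pos: [570.2, -185.1, 96.6]
tcp_rot: [3.08, 0.138, -0.472]
contact_force: [0.1, 0.4, -0.1]
opening: 1.001
```

Run:
```python
from h import *
P=pick("mid",100)
```

```text
MOVE [-0.12, -0.15, 0.11] [-25.4, 3.9, 14.7] rows>= 3.4 clock 10.1 F [ 0.1  0.4 -0.1] op 1.001 q [-0.295, 0.539, 1.683, -0.042, 1.066, 0.195] pos [570.2, -185.1, 96.6] rpy [3.08, 0.138, -0.472]
```

Call:
{"op": "apply_moves", "data": {
  "targets": [
    [[1,-0.1,-0.15,0.1,-25.4,3.9,14.7],[1,-0.1,-0.15,0.1,-25.4,3.9,14.7],[1,-0.1,-0.15,0.1,-25.4,3.9,14.7],[1,-0.1,-0.15,0.1,-25.4,3.9,14.7],[1,-0.1,-0.15,0.1,-25.4,3.9,14.7],[1,-0.1,-0.15,0.1,-25.4,3.9,14.7]]
  ]
}}

```text
clock: 10.7
eef_pos: [569.7, -183.4, 95.5]
tcp_rot: [2.62, 0.001, -0.695]
contact_force: [0.1, 0.6, -0.3]
opening: 0.999
```

Run:
```python
from h import *
P=pick("mid",0)
k=cam("wrist"); save(k,"w6",None,1.2)
b,ang,h,L=CAN["mid"]; a=np.array([np.cos(np.radians(ang)),np.sin(np.radians(ang)),0]); B=np.array([*b,21])
# re-measure the axis: midline of the silhouette
from m3 import axis
u,v=proj(k,B+a*35); base,top,d,e,_,_=axis(k,u,v); print(base.round(1),top.round(1),np.degrees(np.arctan2(d[1],d[0])),e)
```

```text
MOVE [-0.02, 0.02, 9.99] [-0.1, -0.0, 0.1] rows>= 2.0 clock 10.7 F [ 0.1  0.6 -0.3] op 0.999 q [-0.079, 0.634, 1.625, -0.445, 1.237, 0.84] pos [569.7, -183.4, 95.5] rpy [2.62, 0.001, -0.695]
[ 517.3 -244.6   21. ] [ 568.2 -183.7   21. ] 50.06310284216067 (np.float32(45.0), np.float32(66.0))
```

Call:
{"op": "apply_moves", "data": {
  "targets": [
    [[1,0,0,5,0,0,0],[1,0,0,9.9,0,0,0],[1,0,0,9.9,0,0,0],[0.4,0,0,9.9,0,0,0],[0.1,0,0,9.9,0,0,0],[0,0,0,9.9,0,0,0],[-0.1,0,0,9.9,0,0,0],[-0.2,0,0,9.9,0,0,0]]
  ]
}}

```text
clock: 11.55
eef_pos: [539.2, -221.6, 11.1]
tcp_rot: [2.621, -0.002, -0.696]
contact_force: [1.4, 1.6, 5.9]
opening: 0.415
```

Call:
{"op": "apply_moves", "data": {
  "targets": [
    [[-0.3,0,0,0,0,0,0],[-0.5,0,0,0,0,0,0],[-0.6,0,0,0,0,0,0],[-0.6,0,0,0,0,0,0]]
  ]
}}

```text
clock: 11.95
eef_pos: [539.4, -221.3, 11.2]
tcp_rot: [2.621, -0.002, -0.695]
contact_force: [1.0, 1.8, 3.1]
opening: 0.413
```

```bash
python3 -c "
from h import *
rel([0,0,20]); rel([0,20,120])"
```

```text
MOVE [0.0, 0.99, -1.74] [0.0, 0.0, 0.0] rows>= 0.4 clock 11.95 F [1.  1.8 3.1] op 0.413 q [-0.141, 0.721, 1.707, -0.506, 1.064, 0.883] pos [539.4, -221.3, 11.2] rpy [2.621, -0.002, -0.695]
MOVE [-1.26, 4.63, -11.18] [0.0, 0.0, 0.0] rows>= 2.4 clock 11.95 F [1.  1.8 3.1] op 0.413 q [-0.141, 0.721, 1.707, -0.506, 1.064, 0.883] pos [539.4, -221.3, 11.2] rpy [2.621, -0.002, -0.695]
```

Call:
{"op": "apply_moves", "data": {
  "targets": [
    [[-0.6,0,0.5,-0.85,0,0,0],[-0.6,0,1,-1.7,0,0,0],[-0.6,-0.4,2,-4,0,0,0],[-0.6,-0.8,3.5,-8,0,0,0],[-0.6,-1.3,4.6,-11.2,0,0,0],[-0.6,-1.3,4.6,-11.2,0,0,0],[-0.6,-1.3,4.6,-11.2,0,0,0]]
  ]
}}

```text
clock: 12.65
eef_pos: [539.8, -200.8, 132.4]
tcp_rot: [2.623, -0.004, -0.695]
contact_force: [-0.2, 0.7, -2.0]
opening: 0.414
```

Run:
```python
from h import *
import pickle
k=cam("wrist"); pickle.dump(k,open("w7.pkl","wb"))
inhand(k,"mid",0,0)
hsv=cv2.cvtColor(k["p"],cv2.COLOR_RGB2HSV)[200:330,200:360]; m=(abs(hsv[...,0].astype(int)-23)<8)&(hsv[...,1]>120); q=np.argwhere(m); print("brass",len(q),(q.mean(0)+200)[::-1])
place("mid",96.5,100)
```

```text
pred deck px [277.6 242.7] seen 0 0 mm/px 0.41830946051741474
brass 791 [279.01390645 239.84323641]
MOVE [-23.07, -25.26, -15.42] [84.5, -13.5, -49.4] rows>= 11.5 clock 12.7 F [-1.2  1.2 -1.3] op 0.413 q [-0.109, 0.55, 1.681, -0.453, 1.248, 0.806] pos [539.0, -200.8, 131.3] rpy [2.622, -0.002, -0.696]
tcp [551.4 174.2 139. ] [-0.1   0.86 -0.5 ]
```

Call:
{"op": "apply_moves", "data": {
  "targets": [
    [[-0.6,-23.1,-25.3,-15.4,84.5,-13.5,-49.4],[-0.6,-23.1,-25.3,-15.4,84.5,-13.5,-49.4],[-0.6,-23.1,-25.3,-15.4,84.5,-13.5,-49.4],[-0.6,-23.1,-25.3,-15.4,84.5,-13.5,-49.4],[-0.6,-23.1,-25.3,-15.4,84.5,-13.5,-49.4],[-0.6,-23.1,-25.3,-15.4,84.5,-13.5,-49.4],[-0.6,-23.1,-25.3,-15.4,84.5,-13.5,-49.4],[-0.6,-23.1,-25.3,-15.4,84.5,-13.5,-49.4]]
  ]
}}

```text
clock: 13.5
eef_pos: [550.5, 177.1, 138.4]
tcp_rot: [-2.556, 0.141, -0.114]
contact_force: [-0.3, -0.9, -1.2]
opening: 0.416
```

```bash
python3 -c "
from h import *
place('mid',96.5,100)"
```

```text
MOVE [0.12, 0.19, -0.23] [25.4, -4.0, -14.9] rows>= 3.5 clock 13.5 F [-0.3 -0.9 -1.2] op 0.416 q [-0.03, 0.457, 1.873, 0.714, 1.028, -0.321] pos [550.5, 177.1, 138.4] rpy [-2.556, 0.141, -0.114]
tcp [551.4 174.2 139. ] [-0.1   0.86 -0.5 ]
```

Call:
{"op": "apply_moves", "data": {
  "targets": [
    [[-0.6,0.1,0.2,-0.2,25.4,-4,-14.9],[-0.6,0.1,0.2,-0.2,25.4,-4,-14.9],[-0.6,0.1,0.2,-0.2,25.4,-4,-14.9],[-0.6,0.1,0.2,-0.2,25.4,-4,-14.9],[-0.6,0.1,0.2,-0.2,25.4,-4,-14.9],[-0.6,0.1,0.2,-0.2,25.4,-4,-14.9]]
  ]
}}

```text
clock: 14.1
eef_pos: [550.8, 173.9, 137.4]
tcp_rot: [-2.096, 0.004, 0.112]
contact_force: [-0.5, 1.0, -1.8]
opening: 0.41
```

```bash
python3 -c "
from h import *
place('mid',96.5,8)"
```

```text
MOVE [0.1, 7.81, 4.54] [0.1, 0.1, -0.2] rows>= 1.8 clock 14.1 F [-0.5  1.  -1.8] op 0.41 q [-0.206, 0.664, 1.841, 1.009, 1.328, -0.946] pos [550.8, 173.9, 137.4] rpy [-2.096, 0.004, 0.112]
tcp [551.4 174.2  47. ] [-0.1   0.86 -0.5 ]
```

Call:
{"op": "apply_moves", "data": {
  "targets": [
    [[-0.6,0.1,4,2.3,0,0,0],[-0.6,0.1,7,4,0,0,0],[-0.6,0.1,7.8,4.5,0,0,0],[-0.6,0.1,7.8,4.5,0,0,0]]
  ]
}}

```text
clock: 14.5
eef_pos: [550.8, 174.5, 47.1]
tcp_rot: [-2.096, 0.006, 0.113]
contact_force: [-0.3, -0.2, -0.9]
opening: 0.412
```

```bash
python3 -c "
from h import *
place('mid',96.5,1.5)"
```

```text
MOVE [0.06, 0.59, 0.3] [0.1, 0.1, -0.3] rows>= 0.1 clock 14.5 F [-0.3 -0.2 -0.9] op 0.412 q [-0.205, 0.819, 1.829, 1.044, 1.253, -1.072] pos [550.8, 174.5, 47.1] rpy [-2.096, 0.006, 0.113]
tcp [551.4 174.2  40.6] [-0.1   0.86 -0.5 ]
```

Call:
{"op": "apply_moves", "data": {
  "targets": [
    [[-0.6,0,0.2,0.1,0,0,0],[-0.6,0,0.4,0.2,0,0,0],[-0.6,0,0.56,0.32,0,0,0],[-0.6,0,0.56,0.32,0,0,0]]
  ]
}}

```text
clock: 14.9
eef_pos: [551.1, 174.4, 41.2]
tcp_rot: [-2.096, 0.005, 0.113]
contact_force: [0.4, -0.3, -1.3]
opening: 0.415
```

Call:
{"op": "apply_moves", "data": {
  "targets": [
    [[-0.6,0,0.05,0.03,0,0,0],[-0.6,0,0.09,0.05,0,0,0],[-0.6,0,0.09,0.05,0,0,0]]
  ]
}}

```text
clock: 15.2
eef_pos: [551.3, 174.4, 41.0]
tcp_rot: [-2.095, 0.004, 0.113]
contact_force: [-1.3, -2.7, 5.9]
opening: 0.41
```

Call:
{"op": "apply_moves", "data": {
  "targets": [
    [[-0.6,0,0.06,0.03,0,0,0],[-0.6,0,0.06,0.03,0,0,0]]
  ]
}}

```text
clock: 15.4
eef_pos: [551.3, 174.4, 41.0]
tcp_rot: [-2.094, 0.004, 0.113]
contact_force: [-1.4, -2.5, 6.6]
opening: 0.413
```

Call:
{"op": "apply_moves", "data": {
  "targets": [
    [[-0.1,0,0,0,0,0,0],[0,0,0,0,0,0,0],[0.1,0,0,0,0,0,0],[0.3,0,0,0,0,0,0],[0.3,0,0,-1,0,0,0],[0.3,0,0,-4,0,0,0],[0.3,0,0,-9,0,0,0],[0.6,0,0,-14,0,0,0]]
  ]
}}

```text
clock: 16.2
eef_pos: [564.8, 52.4, 111.7]
tcp_rot: [-2.094, 0.005, 0.114]
contact_force: [1.4, -0.2, -0.0]
opening: 0.796
```

Run:
```python
from h import *
k=cam("wrist"); save(k,"w8",None,1.2)
P=pick("long",100)
```

```text
MOVE [4.83, 11.19, -15.29] [-89.1, 4.7, 17.8] rows>= 10.6 clock 16.25 F [ 3.2 -4.8  2.7] op 0.797 q [-0.395, 0.749, 1.718, 0.869, 1.438, -0.987] pos [568.4, 45.9, 115.3] rpy [-2.098, -0.001, 0.11]
```

View pics/w8.png

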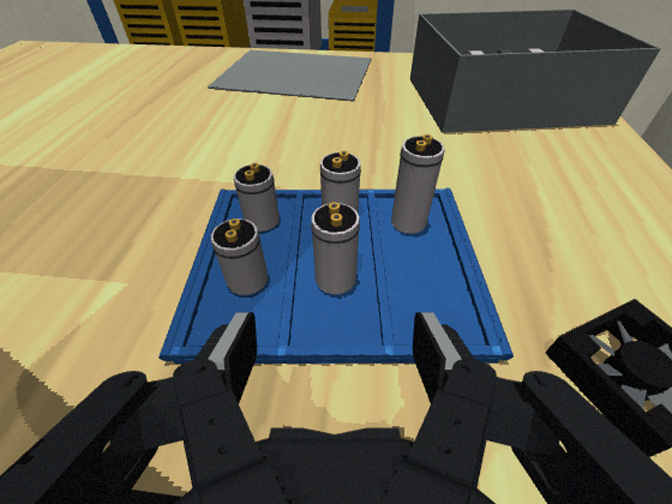

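Mid stands upright in the middle row at (335,250), and short is unmoved. The long can lies near the heat sink, so I pick it with the jaws only partly open.

Call:
{"op": "apply_moves", "data": {
  "targets": [
    [[0.5,1.5,0,-10,-21,1,4],[0.5,4.8,11.2,-15.3,-89.1,4.7,17.8],[0.5,4.8,11.2,-15.3,-89.1,4.7,17.8],[0.5,4.8,11.2,-15.3,-89.1,4.7,17.8],[0.5,4.8,11.2,-15.3,-89.1,4.7,17.8],[0.5,4.8,11.2,-15.3,-89.1,4.7,17.8],[0.5,4.8,11.2,-15.3,-89.1,4.7,17.8],[0.5,4.8,11.2,-15.3,-89.1,4.7,17.8]]
  ]
}}

```text
clock: 17.05
eef_pos: [637.6, -137.4, 97.3]
tcp_rot: [2.998, 0.04, -0.116]
contact_force: [-1.2, 0.1, -1.1]
opening: 0.75
```

Run:
```python
from h import *
P=pick("long",100)
```

```text
MOVE [-0.06, -0.15, 0.15] [-21.7, 1.0, 4.2] rows>= 2.6 clock 17.05 F [-1.2  0.1 -1.1] op 0.75 q [-0.139, 0.556, 1.65, -0.175, 0.979, 0.076] pos [637.6, -137.4, 97.3] rpy [2.998, 0.04, -0.116]
```

Call:
{"op": "apply_moves", "data": {
  "targets": [
    [[0.5,-0.1,-0.15,0.15,-21.7,1,4.2],[0.5,-0.1,-0.15,0.15,-21.7,1,4.2],[0.5,-0.1,-0.15,0.15,-21.7,1,4.2],[0.5,-0.1,-0.15,0.15,-21.7,1,4.2],[0.5,-0.1,-0.15,0.15,-21.7,1,4.2]]
  ]
}}

```text
clock: 17.55
eef_pos: [636.6, -135.8, 95.4]
tcp_rot: [2.62, 0.001, -0.179]
contact_force: [0.1, 1.6, 0.3]
opening: 0.747
```

Run:
```python
from h import *
P=pick("long",0)
k=cam("wrist"); save(k,"w9",None,1.2)
b,ang,h,L=CAN["long"]; a=np.array([np.cos(np.radians(ang)),np.sin(np.radians(ang)),0]); B=np.array([*b,21])
from m3 import axis
u,v=proj(k,B+a*42); base,top,d,e,_,_=axis(k,u,v); print(base.round(1),top.round(1),np.degrees(np.arctan2(d[1],d[0])),e)
```

```text
MOVE [0.06, 0.04, 10.0] [-0.1, 0.0, 0.1] rows>= 2.0 clock 17.55 F [0.1 1.6 0.3] op 0.747 q [0.046, 0.618, 1.657, -0.585, 1.075, 0.563] pos [636.6, -135.8, 95.4] rpy [2.62, 0.001, -0.179]
[ 621.1 -221.    21. ] [ 637.8 -127.9   21. ] 79.80459497288459 (np.float32(47.0), np.float32(80.0))
```

View pics/w9.png

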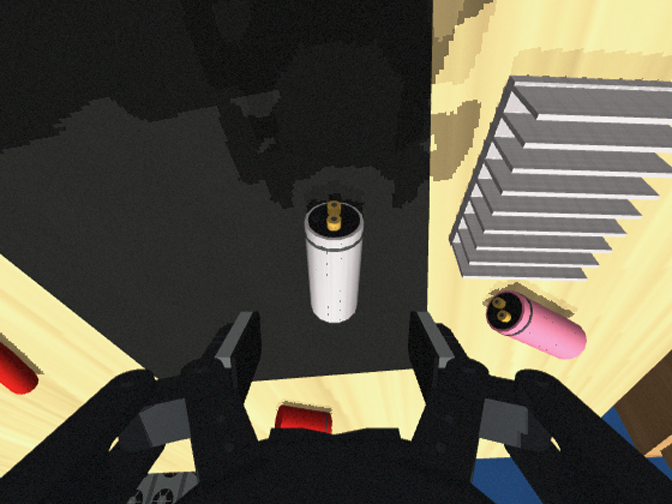

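The can is centred between the jaws at (334,262), and the heat sink at (450+) is clear of the right finger. I descend and grip.

Call:
{"op": "apply_moves", "data": {
  "targets": [
    [[0.5,0.05,0,5,0,0,0],[0.5,0.05,0,9.8,0,0,0],[0.5,0.05,0,9.8,0,0,0],[0.3,0.05,0,9.8,0,0,0],[0.1,0.05,0,9.8,0,0,0],[0,0.05,0,9.8,0,0,0],[-0.1,0.05,0,9.8,0,0,0],[-0.2,0.05,0,9.8,0,0,0]]
  ]
}}

```text
clock: 18.4
eef_pos: [629.6, -184.2, 12.3]
tcp_rot: [2.62, -0.002, -0.179]
contact_force: [-0.6, 3.1, 6.2]
opening: 0.413
```

Call:
{"op": "apply_moves", "data": {
  "targets": [
    [[-0.3,0,0,0,0,0,0],[-0.5,0,0,0,0,0,0],[-0.6,0,0,0,0,0,0],[-0.6,0,0,0,0,0,0]]
  ]
}}

```text
clock: 18.8
eef_pos: [629.6, -184.0, 12.4]
tcp_rot: [2.62, -0.002, -0.179]
contact_force: [-0.1, 1.6, 1.8]
opening: 0.407
```

```bash
python3 -c "
from h import *
rel([0,0,20]); rel([0,40,120])"
```

```text
MOVE [0.0, 1.0, -1.73] [0.0, 0.0, 0.0] rows>= 0.4 clock 18.8 F [-0.1  1.6  1.8] op 0.407 q [-0.026, 0.725, 1.694, -0.665, 0.925, 0.617] pos [629.6, -184.0, 12.4] rpy [2.62, -0.002, -0.179]
MOVE [-0.69, 2.56, -12.37] [0.0, 0.0, 0.0] rows>= 2.5 clock 18.8 F [-0.1  1.6  1.8] op 0.407 q [-0.026, 0.725, 1.694, -0.665, 0.925, 0.617] pos [629.6, -184.0, 12.4] rpy [2.62, -0.002, -0.179]
```

Call:
{"op": "apply_moves", "data": {
  "targets": [
    [[-0.6,0,0.5,-0.85,0,0,0],[-0.6,0,1,-1.7,0,0,0],[-0.6,-0.2,1.5,-4,0,0,0],[-0.6,-0.4,2,-8,0,0,0],[-0.6,-0.7,2.6,-12.4,0,0,0],[-0.6,-0.7,2.6,-12.4,0,0,0],[-0.6,-0.7,2.6,-12.4,0,0,0]]
  ]
}}

```text
clock: 19.5
eef_pos: [630.2, -143.8, 134.5]
tcp_rot: [2.621, -0.005, -0.178]
contact_force: [-0.6, -0.3, -0.6]
opening: 0.411
```

Run:
```python
from h import *
k=cam("wrist"); inhand(k,"long",0,0)
hsv=cv2.cvtColor(k["p"],cv2.COLOR_RGB2HSV)[180:330,200:360]; m=(abs(hsv[...,0].astype(int)-23)<8)&(hsv[...,1]>120); q=np.argwhere(m); print("brass",len(q),q.mean(0)[::-1]+[200,180])
place("long",96.5,100)
```

```text
pred deck px [276.6 229.9] seen 0 0 mm/px 0.3979698615997989
brass 845 [278.55976331 222.85680473]
MOVE [-5.84, -27.26, -17.17] [89.2, -5.0, -17.9] rows>= 10.6 clock 19.55 F [-1.1 -0.1 -1.1] op 0.412 q [0.034, 0.558, 1.662, -0.574, 1.113, 0.523] pos [629.2, -144.2, 133.1] rpy [2.62, -0.003, -0.179]
tcp [629. 183. 146.] [-0.1   0.86 -0.5 ]
```

Call:
{"op": "apply_moves", "data": {
  "targets": [
    [[-0.6,-5.8,-27.3,-17.2,89.2,-5,-17.9],[-0.6,-5.8,-27.3,-17.2,89.2,-5,-17.9],[-0.6,-5.8,-27.3,-17.2,89.2,-5,-17.9],[-0.6,-5.8,-27.3,-17.2,89.2,-5,-17.9],[-0.6,-5.8,-27.3,-17.2,89.2,-5,-17.9],[-0.6,-5.8,-27.3,-17.2,89.2,-5,-17.9],[-0.6,-5.8,-27.3,-17.2,89.2,-5,-17.9],[-0.6,-5.8,-27.3,-17.2,89.2,-5,-17.9]]
  ]
}}

```text
clock: 20.35
eef_pos: [629.0, 186.1, 146.0]
tcp_rot: [-2.472, 0.043, 0.05]
contact_force: [-1.1, 0.2, -2.1]
opening: 0.417
```

```bash
python3 -c "
from h import *
place('long',96.5,100)"
```

```text
MOVE [-0.01, 0.25, -0.2] [21.5, -1.1, -4.2] rows>= 2.6 clock 20.35 F [-1.1  0.2 -2.1] op 0.417 q [-0.042, 0.569, 1.687, 0.748, 1.131, -0.493] pos [629.0, 186.1, 146.0] rpy [-2.472, 0.043, 0.05]
tcp [629. 183. 146.] [-0.1   0.86 -0.5 ]
```

Call:
{"op": "apply_moves", "data": {
  "targets": [
    [[-0.6,0,0.25,-0.2,21.5,-1.1,-4.2],[-0.6,0,0.25,-0.2,21.5,-1.1,-4.2],[-0.6,0,0.25,-0.2,21.5,-1.1,-4.2],[-0.6,0,0.25,-0.2,21.5,-1.1,-4.2],[-0.6,0,0.25,-0.2,21.5,-1.1,-4.2]]
  ]
}}

```text
clock: 20.85
eef_pos: [628.7, 182.2, 144.3]
tcp_rot: [-2.097, 0.004, 0.111]
contact_force: [0.1, 0.2, -0.9]
opening: 0.412
```

```bash
python3 -c "
from h import *
place('long',96.5,10)"
```

```text
MOVE [0.07, 7.6, 4.49] [0.1, -0.0, -0.3] rows>= 1.8 clock 20.85 F [ 0.1  0.2 -0.9] op 0.412 q [-0.17, 0.728, 1.665, 1.012, 1.366, -0.835] pos [628.7, 182.2, 144.3] rpy [-2.097, 0.004, 0.111]
tcp [629. 183.  56.] [-0.1   0.86 -0.5 ]
```

Call:
{"op": "apply_moves", "data": {
  "targets": [
    [[-0.6,0.05,4,2.3,0,0,0],[-0.6,0.05,7,4,0,0,0],[-0.6,0.05,7.6,4.4,0,0,0],[-0.6,0.05,7.6,4.4,0,0,0]]
  ]
}}

```text
clock: 21.25
eef_pos: [628.5, 182.9, 56.6]
tcp_rot: [-2.098, 0.005, 0.112]
contact_force: [0.5, 0.4, 0.4]
opening: 0.415
```

Run:
```python
from h import *
place('long',96.5,4)
a=cam("scene"); b=cam("side")
A=a["p"][150:270,300:460,::-1]; B=b["p"][220:340,140:300,::-1]
cv2.imwrite("pics/c2.png",cv2.resize(np.hstack([A,B]),None,fx=2.5,fy=2.5,interpolation=cv2.INTER_CUBIC))
```

```text
MOVE [0.06, 0.57, 0.33] [0.2, 0.1, -0.3] rows>= 0.1 clock 21.25 F [0.5 0.4 0.4] op 0.415 q [-0.169, 0.86, 1.658, 1.038, 1.3, -0.944] pos [628.5, 182.9, 56.6] rpy [-2.098, 0.005, 0.112]
tcp [629. 183.  50.] [-0.1   0.86 -0.5 ]
```

View pics/c2.png

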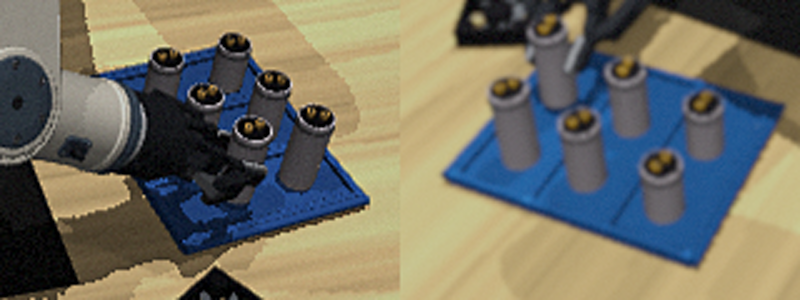

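The long can is upright over its row (side panel 550,62), with both placed cans standing. I set it down by feel.

Call:
{"op": "apply_moves", "data": {
  "targets": [
    [[-0.6,0,0.1,0.05,0,0,0],[-0.6,0,0.2,0.12,0,0,0],[-0.6,0,0.3,0.17,0,0,0],[-0.6,0,0.3,0.17,0,0,0]]
  ]
}}

```text
clock: 21.75
eef_pos: [629.8, 182.5, 55.3]
tcp_rot: [-2.098, 0.001, 0.111]
contact_force: [-0.4, 0.7, -0.9]
opening: 0.413
```

Call:
{"op": "apply_moves", "data": {
  "targets": [
    [[-0.6,0,0.07,0.04,0,0,0],[-0.6,0,0.13,0.08,0,0,0],[-0.6,0,0.13,0.08,0,0,0]]
  ]
}}

```text
clock: 22.05
eef_pos: [629.7, 182.5, 53.6]
tcp_rot: [-2.098, 0.002, 0.111]
contact_force: [0.3, 0.0, -1.0]
opening: 0.41
```

Call:
{"op": "apply_moves", "data": {
  "targets": [
    [[-0.6,0,0.05,0.03,0,0,0],[-0.6,0,0.09,0.05,0,0,0],[-0.6,0,0.09,0.05,0,0,0]]
  ]
}}

```text
clock: 22.35
eef_pos: [629.6, 182.4, 52.4]
tcp_rot: [-2.098, 0.002, 0.111]
contact_force: [0.3, 0.1, -0.8]
opening: 0.415
```

Call:
{"op": "apply_moves", "data": {
  "targets": [
    [[-0.6,0,0.05,0.03,0,0,0],[-0.6,0,0.09,0.05,0,0,0],[-0.6,0,0.09,0.05,0,0,0]]
  ]
}}

```text
clock: 22.65
eef_pos: [629.6, 182.4, 51.4]
tcp_rot: [-2.098, 0.002, 0.111]
contact_force: [-0.1, -0.4, -0.8]
opening: 0.413
```

Call:
{"op": "apply_moves", "data": {
  "targets": [
    [[-0.6,0,0.05,0.03,0,0,0],[-0.6,0,0.07,0.04,0,0,0]]
  ]
}}

```text
clock: 22.85
eef_pos: [629.6, 182.4, 50.5]
tcp_rot: [-2.098, 0.002, 0.111]
contact_force: [-0.3, 0.5, -0.7]
opening: 0.416
```

Call:
{"op": "apply_moves", "data": {
  "targets": [
    [[-0.6,0,0.05,0.03,0,0,0],[-0.6,0,0.09,0.05,0,0,0],[-0.6,0,0.09,0.05,0,0,0]]
  ]
}}

```text
clock: 23.15
eef_pos: [629.6, 182.4, 49.4]
tcp_rot: [-2.098, 0.002, 0.111]
contact_force: [0.1, 0.8, -1.1]
opening: 0.413
```

Call:
{"op": "apply_moves", "data": {
  "targets": [
    [[-0.6,0,0.05,0.03,0,0,0],[-0.6,0,0.07,0.04,0,0,0]]
  ]
}}

```text
clock: 23.35
eef_pos: [629.5, 182.4, 48.5]
tcp_rot: [-2.098, 0.002, 0.111]
contact_force: [-0.5, -0.0, -0.3]
opening: 0.414
```

Call:
{"op": "apply_moves", "data": {
  "targets": [
    [[-0.6,0,0.04,0.02,0,0,0],[-0.6,0,0.07,0.04,0,0,0]]
  ]
}}

```text
clock: 23.55
eef_pos: [629.5, 182.4, 47.6]
tcp_rot: [-2.098, 0.002, 0.111]
contact_force: [-0.4, -0.0, -1.2]
opening: 0.414
```

Call:
{"op": "apply_moves", "data": {
  "targets": [
    [[-0.6,0,0.04,0.02,0,0,0],[-0.6,0,0.07,0.04,0,0,0]]
  ]
}}

```text
clock: 23.75
eef_pos: [629.6, 182.4, 47.1]
tcp_rot: [-2.097, 0.002, 0.111]
contact_force: [-0.5, -0.7, 3.3]
opening: 0.411
```

Contact at 47.1, where 46 to 48 was expected. I confirm with one half-millimetre step, then release.

Call:
{"op": "apply_moves", "data": {
  "targets": [
    [[-0.6,0,0.04,0.02,0,0,0],[-0.6,0,0.04,0.02,0,0,0]]
  ]
}}

```text
clock: 23.95
eef_pos: [629.6, 182.4, 47.1]
tcp_rot: [-2.097, 0.002, 0.112]
contact_force: [-0.8, -1.3, 4.2]
opening: 0.416
```

Call:
{"op": "apply_moves", "data": {
  "targets": [
    [[-0.1,0,0,0,0,0,0],[0,0,0,0,0,0,0],[0.1,0,0,0,0,0,0],[0.3,0,0,0,0,0,0],[0.3,0,0,-1,0,0,0],[0.3,0,0,-4,0,0,0],[0.3,0,0,-9,0,0,0],[0.6,0,0,-14,0,0,0]]
  ]
}}

```text
clock: 24.75
eef_pos: [642.8, 60.7, 118.2]
tcp_rot: [-2.097, 0.003, 0.112]
contact_force: [0.5, 0.3, 0.6]
opening: 0.794
```

Call:
{"op": "apply_moves", "data": {
  "targets": [
    [[0.6,0,0,-6,0,0,0],[0.6,0,0,-9,0,0,0],[0.6,0,0,-9,0,0,0],[0.6,0,0,-9,0,0,0]]
  ]
}}

```text
clock: 25.15
eef_pos: [651.9, -18.1, 163.8]
tcp_rot: [-2.097, 0.002, 0.111]
contact_force: [-0.2, -0.2, -0.5]
opening: 0.804
```

Run:
```python
from h import *
k=cam("wrist"); save(k,"w10",None,1.2); s=r.sense(); print(s["clock"],s["eef_pos"],s["contact_force"])
tr=np.array([550,187.]); ang=np.radians(96.5); ex=np.array([np.cos(ang),np.sin(ang)]); ey=np.array([-ex[1],ex[0]])
# brass deck centres vs predicted, for the three placed cans
hsv=cv2.cvtColor(k["p"],cv2.COLOR_RGB2HSV); m=((abs(hsv[...,0].astype(int)-23)<8)&(hsv[...,1]>120))
for n in ROW:
    L=CAN[n][3]; u,v=proj(k,[*ROW[n],8+L+4]); u0,v0=int(u),int(v); w=m[v0-14:v0+15,u0-14:u0+15]; q=np.argwhere(w)
    if len(q)>3:
        c=q.mean(0)[::-1]+[u0-14,v0-14]; P=plane(k,*c,8+L+5)[:2]-tr; print(n,len(q),"pred",round(u,1),round(v,1),"seen",c.round(1),"tray x,y",(P@ex).round(1),(P@ey).round(1))
```

```text
25.2 [651.26425694 -16.82463133 163.11443358] [ 0.3932796  -0.49806078  0.27877734]
short 97 pred 150.3 178.7 seen [150.8 179.2] tray x,y -27.2 76.6
mid 89 pred 212.3 168.7 seen [212.1 168.8] tray x,y -26.4 -0.1
long 90 pred 278.4 158.1 seen [278.5 158. ] tray x,y -26.2 -78.2
```

View pics/w10.png

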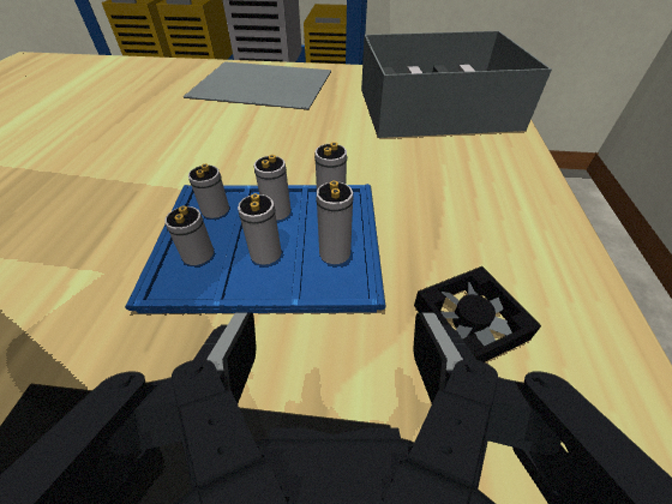

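All six cans stand upright: placed ones at (190,236), (260,230) and (334,223), each in front of its mate. The robot is clear.

```bash
python3 -c "
from rig import r
print(r.sign_off())"
```

```text
the job is handed in; nothing more can be done
None
```

All three cans now stand terminals up in the tray, each in the row of its matching mate. The job was handed in at about 25 s of the 72 s allowed; the hand-in gave no verdict.

- **Handling:** I set the grip to 22 N. Each can was lowered in steps of about 1 mm or less until I felt the floor, with 4–7 N read at the wrist, then released and backed away from.
- **Final positions:** in the last wrist picture the decks lie within a pixel of where they should be. In tray coordinates:

| Can | x (mm) | y (mm) |
|---|---|---|
| short | -27 | +77 |
| mid | -26 | 0 |
| long | -26 | -78 |

- **Other objects:** the mates looked upright and in place in the last picture. I judged that by eye and did not measure them again. The robot was clear of everything, with no force reading above noise. The fan looked undisturbed there, but the screwdriver and heat sink were last seen before the final placement; they were never approached closely.
- **Disagreements:**
  - The tray's outer width measured about 252 mm against the stated 242 mm, so I relied on its centre, which the mates' positions confirmed to within about 5 mm.
  - The mid can touched down 2 mm higher, and the long can 1 mm higher, than I had worked out.
  - The fingers met the mat lightly while closing, with up to 9 N.

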